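# Close a hinged tube clamp and drop its swing bolt into the slot

### The arm

A 6-joint arm with a two-finger parallel gripper is mounted at the origin on a cart in front of the work surface, level with it; the furniture and walls round the work are solid. World frame = base frame: x ahead of the robot, y to its left, z up, the work surface at z = 0. Lengths are in m, angles in rad, forces in N, time in s.
With the tool pointing down it reaches from about 0.325 to 0.775 m from the base axis. Payload 5.5 kg.
Tool frame: the origin (TCP) lies at the very end of the fingers, on their centre line; the grasp point (between the pads) lies 19 mm behind it; z points along the fingers, y is the line along which they close (so a half turn about z gives the same grasp; the last joint's range is limited). The gripper opens to 85 mm and grips with 20 to 120 N. Pads are 22 mm wide; open, the fingers measure 114 mm over their backs; the gripper's body (76 mm by 85 mm) begins 54 mm behind the grasp point. The pads swing forward as they close: fully open they stand 13 mm farther back than shut.
Start: joints at [1.255, 0.091, 1.231, -0, 1.82, -0.057], TCP at [0.154, 0.58, 0.231] pointing down, gripper open.
Joint ranges: [-2.87, 2.87], [-0.86, 2.18], [0.17, 2.46], [-1.51, 4.65], [0.06, 2.69], [-2.65, 2.65]. Speed limits (rad/s): [2.57, 2.57, 3.01, 3.14, 3.14, 3.14].

### API

Orientations are given as [roll, pitch, yaw] about the fixed x, y, z axes, in that order (R = Rz(yaw) Ry(pitch) Rx(roll)).
In Python, from station import r gives the robot as it stands.
- The arm moves only by the shell command python3 -m handwheel 'ROWS' [OPENING] [FORCE]. ROWS is text: rows parted by semicolons, each of 6 numbers parted by spaces: the shift along the world's x, y, z in cm, then the turn, a rotation vector about the world's x, y, z in rad. In form: dx dy dz wx wy wz; .... A call has 1 to 10 rows; each row shifts and turns the commanded pose from where the row before left it; what a row does not reach is not made up. A row lasts 1/10 s, in which the tool goes at most 50 mm and 8.59 degrees, less where a joint would pass 70% of its speed; a pose out of reach is approached as far as the arm can. A call with a gripper value outside its range is refused whole. OPENING is the finger opening in cm, from 0 to 8.54, set as the call begins (- or left out, the last holds). The fingers move at their own pace and stop on an object; FORCE is the grip in N (left out, the last holds). Time passes only in rows, so rows that do not move let the fingers close. It gives the time, the measured TCP pose, the force, the opening and the grip force at its end, in the units of the state.
- r.state(): the state, without advancing time (a new reading comes with each control period).
- r.snapshot(name): name is "scene" or "top" or "wrist"; returns a dict with "image" (420x560x3 uint8, blue, green, red), "depth" (420x560 float32, m along the optical axis (not along the pixel's ray), 0 where there is no reading), "fovy" (degrees; the focal length in pixels is half the picture's height over the tangent of half this angle, whatever the lens; pixels are square), "cx", "cy" (the principal point, pixels), "origin" and "attitude" of the camera in the world. Camera axes: x right, y down, z forward; pixel columns grow to the right and rows downward; lengths in m; the calibration is good to about 2 mm. A picture is of the moment at which its call begins.
- r.finish_job(): hands the job in; it is judged then, once.
Trained networks look in a picture, given as the dict that the camera call returned (one of the last four; its "shot" number tells which), for a name from the list of things; names that differ only in an ending like _2 or _b are one class to them, and where a whole thing is asked for, a point or a joint stands for the part that bears it (a point fixed in the world has none). Each returns a list of dicts, best first, with "score" (0 to 1); they miss things now and then, are a little off and sometimes report something else, mostly with a low value. They report only what shows in the picture. A call takes as long as a camera call.
- r.spot_in(picture, target): "box" ([left, top, right, bottom] in pixels, round what is visible of it).
The state is a dict: "t": time; "joint_pos": joint angles; "joint_vel": joint speeds; "tau": joint torques, N m; "position": TCP position; "eef_rot": TCP orientation; "wrist_force": force on the tool from outside, world axes, zero at the start; "torque": the same for the moment, N m; "gripper_width": finger opening in m; "gripper_force": force on a finger pad.
Only numpy, scipy, OpenCV 4.12 (cv2) and the standard library are available. Lean on these libraries where they do the work, as an engineer would, in place of code of your own. Each camera call takes 0.05 s, during which the arm holds its last target. There are 200 camera calls.

### The job

Close the tube clamp that is screwed to the bench: swing its hinged half over the tube that lies in it and press the hinged half down firmly, without crushing the tube, until the tube beds solidly, and hold the pressure there for a moment. Then swing the clamp's bolt upright into the slot of the hinged half until it is home, without forcing it, and let go. Leave the tube in the clamp and do not disturb the things lying around it.

Things in the scene. Friction and masses are not known exactly. Their poses are not given: they have to be found in the camera images.
- clamp: Lower half of the tube clamp, dark steel, fixed to the bench: 90 x 150 x 12 mm foot plate, two 46 mm high cheeks with the tube between them. Origin on the bench below the tube; x along the tube, y across it towards the hinge of the hinged half, z up. Bolt on the -y side, hinge on the +y side. Small things lie near its corners (|x| about 100 mm, |y| about 85); the strip |x| < 65 mm is free.
- tube_seat (a point): Fixed point of the clamp in the middle of its tube seat, 47 mm above the bench: about where the tube's centre lies once bedded (45 to 49 mm; it starts at 54). The tube rests on a stiff lining that sinks 5 to 9 mm, unknown beforehand, under load and stays down; then the tube meets solid packing.
- cap_hinge (a point): Point on the hinge axis of the hinged half (clamp frame 0, 34, 57 mm); the axis runs along the clamp's x. The hinge is stiff: the half stays where it is left and takes about 0.08 N m to move. The closed fingers can push it over from behind and then press it down from above.
- cap (a joint): Angle of the hinged half, rad: 0 = its plate level over the tube, growing as it opens; starts stood open at 1.55 to 1.75, about upright. Steel plate 34 mm wide, 8 mm thick; when level it reaches 90 mm from the axis towards -y, outer (top) face 13 mm above the axis, lower face 5 mm. Lying on the unbedded tube it reads about 0.2; bedded, -0.07 to 0.07, differing from clamp to clamp.
- cap_press (a point): Middle of the dark patch on the outer face, 56 mm from the hinge axis: the place to press. The tube's lining yields at about 3 to 6 N of press here; once the tube is on solid packing the force climbs steeply, about 7 N per mm. Hold 14 to 20 N for half a second (under 11 N does not bed it); more than about 25 N crushes the thin tube.
- cap_slot (a point): Middle of the slot at the free end of the hinged half, on its outer face, 80 mm from the hinge axis. The slot is 12 mm wide between two prongs, open at the end, its bottom 75 mm from the axis. Until the tube is bedded the prongs stand too high for the nut of the bolt to pass over them.
- bolt (a joint): Angle of the swing bolt, rad: 0 = upright, growing as it leans out to the clamp's -y; starts at 0.85 to 1.15. It stays where it is left and takes about 0.06 N m to move. Home is about -0.02, where its 9 mm shank touches the slot's bottom; within 0.07 of upright is in. Do not force it there: at most some 15 N of push on its handle.
- bolt_grip (a point): Centre of the bolt's handle, 76 mm from the pivot. The handle is a flat brass tab 14 mm thick along the clamp's x (grasp across these faces), 24 mm across, from 58 to 90 mm from the pivot. Below it a round nut, 26 mm wide, 52.5 to 58.5 mm from the pivot, passes over the prongs with 3 to 13 mm of air when the bolt is upright.
- bolt_hinge (a point): Point on the pivot axis of the swing bolt (clamp frame 0, -46, 26 mm); the axis runs along the clamp's x.
- tube_center (a point): Centre of the loose aluminium tube, 30 mm in diameter, 180 mm long, lying along the clamp's x between the cheeks.
- tin_2: Bystander: red round tin with a push lid, 55 mm wide, 18 high; origin under its centre.
- frog_blank: Bystander: black frog blank, 20 x 46 x 12 mm; origin under its centre.
- thread_spool: Bystander: wooden thread spool, 29 mm wide, 40 high, upright; origin under its centre.
- rosin_cake: Bystander: rosin cake in its wooden tray, 34 x 62 x 22 mm; origin under its centre.

How it is judged:
By the outcome, as a careful person would: the job done as asked, in the order asked, and still so for the second after the job is handed in, with the robot touching nothing.
It also fails if it takes over 67 s, if anything falls off the work surface, if the arm or the gripper's body presses on something with over 40 N, if the wrist force passes 120 N, or if a joint passes its speed limit or range.

## Working session

There is one attempt and no reset: what is moved stays moved. The work goes in short steps, Python scripts to look and compute and a shell command to move; the robot and the scene stay as the last step left them, time stands still between calls to the robot, and variables do not carry over. Pictures are saved under pics/ and viewed, at most 10 in all, crops included, and the job is handed in when it is done.

```bash
mkdir -p pics
cat > h.py <<'E'
import numpy as np, cv2
from station import r
from scipy.spatial.transform import Rotation as R
def att(p):
    a=np.array(p["attitude"],float)
    if a.shape==(3,3): return a
    return R.from_euler('xyz',a).as_matrix() if a.size==3 else R.from_quat(a).as_matrix()
def cloud(p):
    d=p["depth"]; f=210/np.tan(np.radians(p["fovy"])/2)
    v,u=np.mgrid[0:420,0:560]
    c=np.stack([(u-p["cx"])*d/f,(v-p["cy"])*d/f,d],-1)
    w=c@att(p).T+np.array(p["origin"]); w[d<=0]=np.nan
    return w
E
python3 - <<'E'
from h import *
for n in ("top","scene"):
    p=r.snapshot(n); cv2.imwrite(f"pics/{n}0.png",p["image"]); np.save(f"{n}0.npy",cloud(p))
    print(n,p["origin"],p["attitude"],p["fovy"])
    w=cloud(p)
    for t in ["clamp","cap","cap_press","cap_slot","cap_hinge","bolt","bolt_grip","tube_center","tin_2","frog_blank","thread_spool","rosin_cake"]:
        try:
            for q in r.spot_in(p,t)[:1]:
                b=np.array(q["box"]); u,v=((b[:2]+b[2:])/2).astype(int); print(t,round(q["score"],2),b.round(0),w[v,u].round(3))
        except Exception as e: print(t,e)
E
```

```text
top [ 0.43723725 -0.22945003  0.93902802] [-3.06815595 -0.00683018 -1.54770336] 52.650587480981144
clamp 0.84 [250. 176. 346. 220.] [ 0.523 -0.283  0.049]
cap 0.61 [256. 180. 274. 203.] [ 0.529 -0.216  0.114]
cap_press 0.52 [260. 183. 268. 202.] [ 0.527 -0.212  0.116]
cap_slot 0.63 [258. 181. 271. 202.] [ 0.529 -0.214  0.115]
cap_hinge 0.84 [249. 172. 345. 223.] [ 0.525 -0.283  0.046]
bolt 0.62 [300. 195. 344. 209.] [ 0.516 -0.334  0.051]
bolt_grip 0.8 [301. 196. 341. 208.] [ 0.516 -0.332  0.049]
tube_center 0.63 [273. 154. 293. 241.] [ 0.522 -0.251  0.068]
tin_2 0.91 [238. 130. 264. 152.] [ 0.65  -0.181  0.017]
frog_blank 0.69 [306. 248. 328. 261.] [ 0.405 -0.331  0.011]
thread_spool 0.58 [325. 140. 342. 156.] [ 0.633 -0.359  0.041]
rosin_cake 0.77 [226. 236. 255. 254.] [ 0.421 -0.164  0.024]
scene [ 0.24621459 -0.72478711  0.71968925] [-2.40971211  0.0073378  -0.45269927] 52.90002173525728
clamp 0.8 [283. 178. 346. 279.] [ 0.522 -0.266  0.058]
cap 0.64 [293. 174. 312. 217.] [ 0.518 -0.22   0.114]
cap_press 0.88 [295. 179. 313. 215.] [ 0.524 -0.214  0.101]
cap_slot 0.78 [292. 178. 308. 216.] [ 0.514 -0.219  0.112]
cap_hinge 0.92 [283. 175. 345. 280.] [ 0.523 -0.265  0.06 ]
bolt 0.52 [315. 247. 340. 276.] [ 0.506 -0.347  0.058]
bolt_grip 0.87 [317. 247. 342. 276.] [ 0.505 -0.355  0.069]
tube_center 0.71 [268. 207. 354. 247.] [ 0.514 -0.263  0.063]
tin_2 0.63 [330. 188. 354. 205.] [ 0.641 -0.184  0.017]
frog_blank 0.48 [268. 280. 285. 298.] [ 0.405 -0.333  0.011]
thread_spool 0.62 [375. 241. 394. 264.] [ 0.625 -0.367  0.04 ]
rosin_cake 0.73 [233. 214. 260. 242.] [ 0.41  -0.173  0.02 ]
```

Run:
```python
from h import *
W=np.concatenate([np.load("top0.npy").reshape(-1,3),np.load("scene0.npy").reshape(-1,3)])
T=np.load("top0.npy")
# tube: top-view points in its box, z .055-.075
for nm,b in(("top",(273,154,293,241)),("scene",(268,207,354,247))):
    w=np.load(nm+"0.npy")[b[1]:b[3],b[0]:b[2]].reshape(-1,3)
    t=w[(w[:,2]>.062)&(w[:,2]<.073)]
    m=t[:,:2].mean(0);u,s,vt=np.linalg.svd(t[:,:2]-m,full_matrices=False)
    d=vt[0]*np.sign(vt[0,0]);pr=(t[:,:2]-m)@d
    print(nm,len(t),m.round(4),"yaw",np.arctan2(d[1],d[0]).round(3),pr.min().round(3),pr.max().round(3),(m+d*(pr.min()+pr.max())/2).round(4),"zmax",np.percentile(t[:,2],98).round(4))
# foot plate rectangle from top: z .008-.016 near
w=T.reshape(-1,3); k=(abs(w[:,2]-.012)<.004)&(abs(w[:,0]-.522)<.07)&(abs(w[:,1]+.26)<.1)
print(cv2.minAreaRect((w[k][:,:2]*1000).astype(np.float32)),k.sum())
for nm,k in(("cap",(W[:,2]>.085)&(abs(W[:,0]-.522)<.06)&(abs(W[:,1]+.24)<.08)),):
    q=W[k];print(nm,len(q),q.min(0).round(3),q.max(0).round(3))
I=[cv2.imread("pics/top0.png")[120:270,200:400],cv2.imread("pics/scene0.png")[150:300,220:420]]
cv2.imwrite("pics/c0.png",np.vstack([cv2.resize(i,(800,600))[::1] for i in I])[:, :].astype(np.uint8)[:1200] if 0 else np.hstack([cv2.resize(i,(400,300),interpolation=cv2.INTER_CUBIC) for i in I]))
print(r.state())
```

```text
top 1001 [ 0.5215 -0.2532] yaw -0.095 -0.088 0.092 [ 0.5232 -0.2533] zmax 0.0709
scene 908 [ 0.5181 -0.2515] yaw -0.097 -0.088 0.091 [ 0.5195 -0.2517] zmax 0.0704
((524.8766479492188, -259.54132080078125), (149.89138793945312, 90.2130126953125), 84.40673065185547) 1441
cap 572 [ 0.509 -0.223  0.085] [ 0.546 -0.202  0.149]
{'t': 1.3, 'joint_pos': array([ 1.25531372e+00,  9.11118248e-02,  1.23069664e+00, -6.30796331e-07,
        1.81977428e+00, -5.66761338e-02]), 'joint_vel': array([0.00031752, 0.00083256, 0.00143189, 0.00034657, 0.00017812,
       0.00023541]), 'tau': array([ 4.21326567e-04, -4.58491266e+01, -4.18067551e+01, -1.41397304e-04,
        1.31346813e-03,  7.53485978e-06]), 'position': array([0.15355181, 0.58004398, 0.23127003]), 'eef_rot': array([3.14158280e+00, 1.17158620e-06, 2.88278602e+00]), 'wrist_force': array([-0.20161711,  0.52301919,  0.82572481]), 'torque': array([ 0.02171795, -0.06496826, -0.03523621]), 'gripper_force': 0.0, 'gripper_width': 0.08538483907553147}
```

View pics/c0.png

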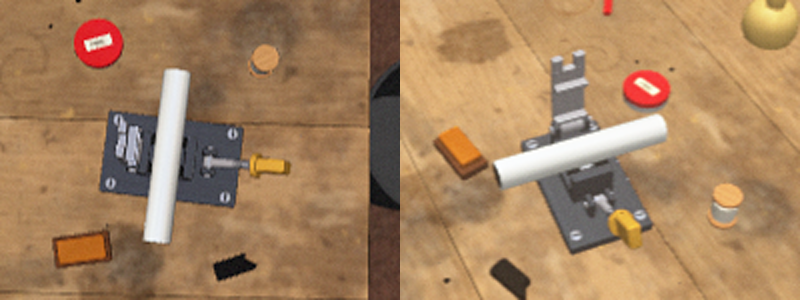

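The views show the cap upright on the left (top view), the bolt leaning right and the tube across the middle, which agrees with the networks. Clamp origin is about (0.524, -0.253), yaw -0.097. Next I move behind the cap with the fingers closed.

```bash
python3 -m handwheel '1.9 -3.7 0 0 0 -.0705;1.9 -3.7 0 0 0 -.0705;1.9 -3.7 0 0 0 -.0705;1.9 -3.7 0 0 0 -.0705;1.9 -3.7 0 0 0 -.0705;1.9 -3.7 0 0 0 -.0705;1.9 -3.7 0 0 0 -.0705;1.9 -3.7 0 0 0 -.0705;1.9 -3.7 0 0 0 -.0705;1.9 -3.7 0 0 0 -.0705' 0 30
python3 -m handwheel '1.9 -3.7 0 0 0 -.0705;1.9 -3.7 0 0 0 -.0705;1.9 -3.7 0 0 0 -.0705;1.9 -3.7 0 0 0 -.0705;1.9 -3.7 0 0 0 -.0705;1.9 -3.7 0 0 0 -.0705;1.9 -3.7 0 0 0 -.0705;1.9 -3.7 0 0 0 -.0705;1.9 -3.7 0 0 0 -.0705;1.9 -3.7 0 0 0 -.0705'
```

```text
t: 2.3
position: [0.344, 0.2085, 0.2316]
eef_rot: [3.141, 0.0, 2.175]
wrist_force: [1.2, -0.5, 0.3]
gripper_width: -0.0003
gripper_force: 0.0
t: 3.3
position: [0.5341, -0.1617, 0.2314]
eef_rot: [3.141, -0.0, 1.47]
wrist_force: [-0.1, -0.1, 0.3]
gripper_width: 0.0001
gripper_force: 0.0
```

```bash
python3 -m handwheel '0 0 -3.7 0 0 0;0 0 -3.7 0 0 0;0 0 -3.8 0 0 0;-.1 -1.0 0 0 0 0;-.1 -1.0 0 0 0 0;-.1 -1.0 0 0 0 0;-.1 -1.0 0 0 0 0;-.1 -1.0 0 0 0 0;0 0 0 0 0 0'
python3 - <<'E'
from h import *
p=r.snapshot("scene"); cv2.imwrite("pics/s1.png",cv2.resize(p["image"][110:310,200:460],(780,600),interpolation=cv2.INTER_CUBIC))
E
```

```text
t: 4.2
position: [0.5288, -0.2118, 0.1206]
eef_rot: [3.14, 0.001, 1.471]
wrist_force: [-0.2, -0.0, 0.2]
gripper_width: -0.0002
gripper_force: 0.0
```

View pics/s1.png

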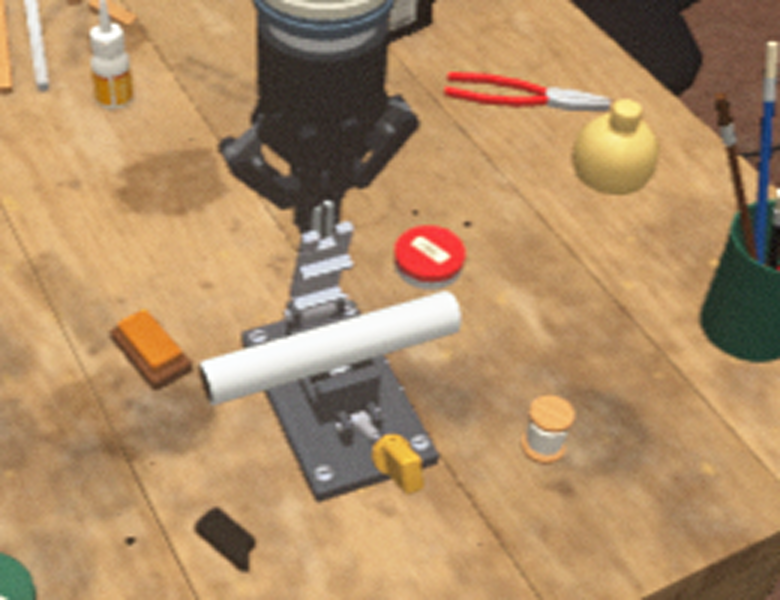

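The fingertips are behind the cap's prongs (322,215), and the cap already leans towards the tube. The bolt handle is at (400,465). I continue along the arc.

```bash
python3 -m handwheel '-.08 -.82 -.12 0 0 0;-.08 -.82 -.12 0 0 0;-.08 -.79 -.3 0 0 0;-.08 -.79 -.36 0 0 0;-.07 -.68 -.5 0 0 0;-.06 -.68 -.57 0 0 0;0 0 0 0 0 0'
python3 - <<'E'
from h import *
p=r.snapshot("scene"); cv2.imwrite("pics/s2.png",cv2.resize(p["image"][110:310,200:460],(780,600),interpolation=cv2.INTER_CUBIC))
E
```

```text
t: 4.95
position: [0.5232, -0.2566, 0.0979]
eef_rot: [-3.139, -0.0, 1.472]
wrist_force: [-0.0, -0.4, -0.4]
gripper_width: 0.0001
gripper_force: 0.0
```

View pics/s2.png

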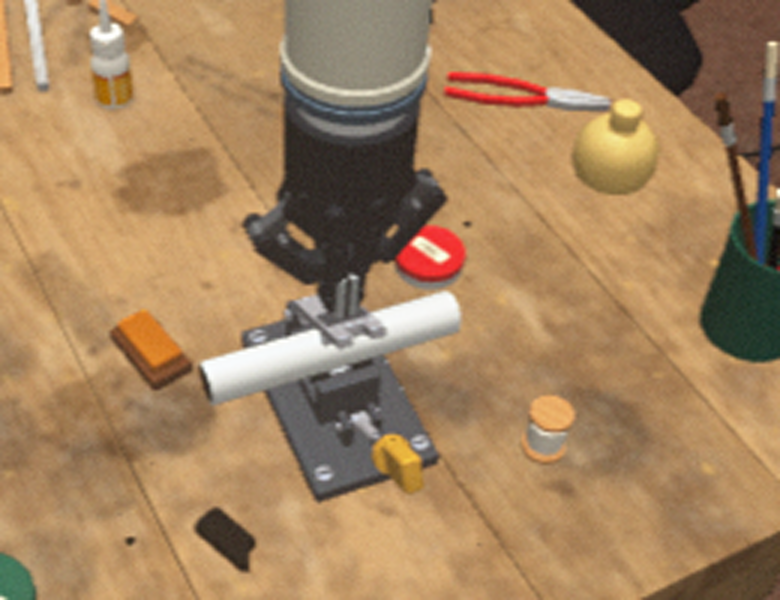

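```bash
python3 -m handwheel '-.04 -.36 -.28 0 0 0;-.04 -.36 -.28 0 0 0;-.03 -.36 -.28 0 0 0;-.03 -.36 -.28 0 0 0;-.03 -.36 -.28 0 0 0;0 0 0 0 0 0'; python3 -m handwheel '0 0 -.1 0 0 0;0 0 -.1 0 0 0;0 0 -.1 0 0 0;0 0 0 0 0 0'
```

```text
t: 5.6
position: [0.522, -0.2743, 0.0849]
eef_rot: [-3.141, 0.0, 1.472]
wrist_force: [-0.5, 0.2, -0.4]
gripper_width: -0.0
gripper_force: 0.0
t: 6.0
position: [0.5225, -0.274, 0.0832]
eef_rot: [3.141, 0.001, 1.473]
wrist_force: [-1.6, -1.2, 3.9]
gripper_width: 0.0001
gripper_force: 1.3
```

```bash
for i in 1; do python3 -m handwheel '0 0 -.1 0 0 0;0 0 -.1 0 0 0;0 0 -.1 0 0 0;0 0 0 0 0 0' ; python3 -m handwheel '0 0 -.1 0 0 0;0 0 -.1 0 0 0;0 0 0 0 0 0'; done
```

```text
t: 6.4
position: [0.5226, -0.2746, 0.0806]
eef_rot: [3.14, 0.002, 1.472]
wrist_force: [-1.0, -1.7, 5.7]
gripper_width: 0.0004
gripper_force: 2.1
t: 6.7
position: [0.5227, -0.2747, 0.0786]
eef_rot: [3.14, 0.002, 1.472]
wrist_force: [-1.1, -1.7, 4.1]
gripper_width: -0.0
gripper_force: 2.2
```

```bash
python3 -m handwheel '0 0 -.1 0 0 0;0 0 -.1 0 0 0;0 0 0 0 0 0'; python3 -m handwheel '0 0 -.1 0 0 0;0 0 0 0 0 0'; python3 -m handwheel '0 0 -.1 0 0 0;0 0 0 0 0 0'
```

```text
t: 7.0
position: [0.5228, -0.2748, 0.0767]
eef_rot: [3.14, 0.002, 1.472]
wrist_force: [-0.9, -2.6, 5.2]
gripper_width: 0.0003
gripper_force: 2.2
t: 7.2
position: [0.5229, -0.2748, 0.0758]
eef_rot: [3.139, 0.002, 1.472]
wrist_force: [-0.8, -2.3, 5.1]
gripper_width: 0.0001
gripper_force: 2.3
t: 7.4
position: [0.5229, -0.2749, 0.0747]
eef_rot: [3.139, 0.002, 1.472]
wrist_force: [-0.7, -2.9, 4.8]
gripper_width: 0.0001
gripper_force: 2.3
```

```bash
for k in 1; do python3 -m handwheel '0 0 -.1 0 0 0;0 0 0 0 0 0'; python3 -m handwheel '0 0 -.1 0 0 0;0 0 0 0 0 0'; python3 -m handwheel '0 0 -.05 0 0 0;0 0 0 0 0 0'; done
```

```text
t: 7.6
position: [0.5229, -0.2749, 0.0737]
eef_rot: [3.139, 0.002, 1.472]
wrist_force: [-1.0, -3.4, 5.2]
gripper_width: -0.0002
gripper_force: 2.4
t: 7.8
position: [0.5229, -0.2749, 0.0728]
eef_rot: [3.139, 0.003, 1.472]
wrist_force: [0.5, -3.0, 5.1]
gripper_width: 0.0002
gripper_force: 2.4
t: 8.0
position: [0.5229, -0.275, 0.0724]
eef_rot: [3.139, 0.003, 1.472]
wrist_force: [-0.4, -2.6, 5.6]
gripper_width: -0.0
gripper_force: 2.6
```

```bash
python3 -m handwheel '0 0 -.1 0 0 0;0 0 0 0 0 0'; python3 -m handwheel '0 0 -.05 0 0 0;0 0 0 0 0 0';  python3 -m handwheel '0 0 -.05 0 0 0;0 0 0 0 0 0'
```

```text
t: 8.2
position: [0.5229, -0.2751, 0.0721]
eef_rot: [3.139, 0.003, 1.472]
wrist_force: [-1.8, -3.5, 8.2]
gripper_width: -0.0002
gripper_force: 4.0
t: 8.4
position: [0.523, -0.2751, 0.072]
eef_rot: [3.139, 0.003, 1.472]
wrist_force: [-2.3, -1.4, 9.8]
gripper_width: -0.0002
gripper_force: 4.9
t: 8.6
position: [0.523, -0.2751, 0.0719]
eef_rot: [3.138, 0.003, 1.472]
wrist_force: [-3.6, -2.1, 11.3]
gripper_width: -0.0001
gripper_force: 5.7
```

```bash
python3 -m handwheel '0 0 -.1 0 0 0;0 0 0 0 0 0'; python3 -m handwheel '0 0 -.06 0 0 0;0 0 0 0 0 0'; python3 -c "
from h import *
s=r.state();print(s['torque'],s['wrist_force'])"
```

```text
t: 8.8
position: [0.523, -0.2752, 0.0717]
eef_rot: [3.138, 0.003, 1.472]
wrist_force: [-3.7, -1.2, 14.9]
gripper_width: -0.0002
gripper_force: 7.3
t: 9.0
position: [0.523, -0.2752, 0.0716]
eef_rot: [3.138, 0.004, 1.472]
wrist_force: [-5.6, -0.8, 16.3]
gripper_width: -0.0001
gripper_force: 8.4
[-0.18400801  1.02799288 -0.01784312] [-5.56286295 -0.80759443 16.30161639]
```

```bash
python3 -m handwheel '0 0 -.04 0 0 0;0 0 0 0 0 0;0 0 0 0 0 0;0 0 0 0 0 0;0 0 0 0 0 0;0 0 0 0 0 0;0 0 0 0 0 0;0 0 0 0 0 0;0 0 0 0 0 0'
```

```text
t: 9.9
position: [0.5231, -0.2752, 0.0716]
eef_rot: [3.138, 0.004, 1.472]
wrist_force: [-6.6, -0.4, 18.3]
gripper_width: 0.0003
gripper_force: 9.1
```

```bash
python3 -m handwheel '0 0 .4 0 0 0;0 0 2 0 0 0;0 0 4 0 0 0;0 0 4 0 0 0;.4 4 2 0 0 0;.4 4 0 0 0 0;0 0 0 0 0 0' 4
python3 - <<'E'
from h import *
I=[]
for n,c in (("top",(150,250,220,370)),("scene",(150,290,240,408))):
    p=r.snapshot(n); w=cloud(p); np.save(n+"1.npy",w)
    for t in ["cap","cap_press","cap_slot","bolt","bolt_grip","tube_center"]:
        for q in r.spot_in(p,t)[:1]:
            b=np.array(q["box"]); u,v=((b[:2]+b[2:])/2).astype(int); print(n,t,round(q["score"],2),b.round(0),w[v,u].round(4))
    I.append(cv2.resize(p["image"][c[0]:c[1],c[2]:c[3]],(400,300),interpolation=cv2.INTER_CUBIC))
    # clamp-frame points
    O=np.array([.524,-.2528]);d=np.array([.9953,-.0968]);nn=np.array([.0968,.9953])
    q=w.reshape(-1,3);x=(q[:,:2]-O)@d;y=(q[:,:2]-O)@nn;z=q[:,2]
    k=(abs(x)<.015)&(y<.025)&(y>-.05)&(z>.055)&(z<.1)
    if k.sum(): pf=np.polyfit(y[k],z[k],1);print("cap top slope",pf,"n",k.sum())
    k=(abs(x)<.02)&(y<-.062)&(y>-.15)&(z>.025)&(z<.12)
    print("bolt",k.sum(),x[k].mean(),[ (round(float(np.percentile(a[k],g)),4)) for a in(x,y,z) for g in(3,50,97)])
cv2.imwrite("pics/c2.png",np.hstack(I))
print(r.state()['position'])
E
```

```text
t: 10.6
position: [0.5313, -0.1898, 0.192]
eef_rot: [3.14, -0.002, 1.477]
wrist_force: [-0.4, 0.3, -1.0]
gripper_width: 0.0398
gripper_force: 0.0
top cap 0.63 [275. 189. 311. 208.] [ 0.5205 -0.2734  0.0722]
top cap_press 0.94 [278. 187. 308. 208.] [ 0.5226 -0.2714  0.0711]
top cap_slot 0.78 [279. 188. 311. 205.] [ 0.5249 -0.2775  0.0706]
top bolt 0.63 [325. 142. 342. 156.] [ 0.6335 -0.3588  0.04  ]
top bolt_grip 0.66 [305. 194. 344. 206.] [ 0.5196 -0.3393  0.0542]
top tube_center 0.94 [272. 203. 288. 242.] [ 0.471  -0.248   0.0641]
cap top slope [-0.03071153  0.07110853] n 360
bolt 228 0.0006048224860768593 [-0.008, 0.0005, 0.0103, -0.1257, -0.0977, -0.0653, 0.0402, 0.0655, 0.079]
scene cap 0.7 [299. 209. 330. 244.] [ 0.5189 -0.2711  0.0719]
scene cap_press 0.94 [299. 209. 331. 242.] [ 0.5218 -0.2699  0.0722]
scene cap_slot 0.81 [300. 210. 327. 243.] [ 0.517  -0.2704  0.0722]
scene bolt 0.64 [329. 186. 354. 204.] [ 0.6398 -0.1808  0.0187]
scene bolt_grip 0.87 [315. 248. 342. 277.] [ 0.5052 -0.3524  0.0625]
scene tube_center 0.57 [267. 210. 353. 246.] [ 0.5098 -0.2675  0.0698]
cap top slope [-0.03227724  0.07051789] n 407
bolt 251 -0.004772530414878557 [-0.0129, -0.0056, 0.0042, -0.1281, -0.1079, -0.0678, 0.0416, 0.0655, 0.079]
[ 0.53032027 -0.19396189  0.19104511]
```

View pics/c2.png

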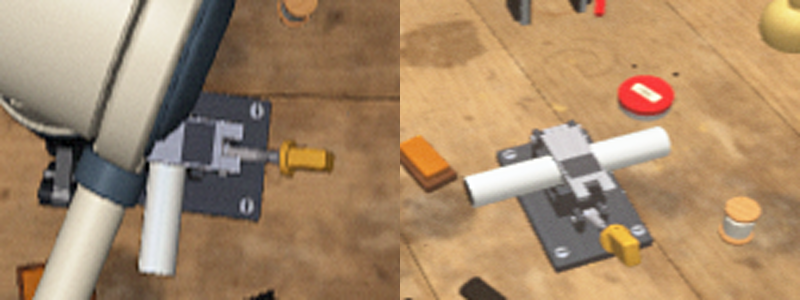

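The cap lies at about 0.03 rad with the tube bedded. The bolt leans at about 1.0 rad, with its handle at (305,158) in the top crop. I go round to its outer side with the fingers closed.

```bash
python3 -m handwheel '-.35 -3.5 0 0 0 0;-.35 -3.5 0 0 0 0;-.35 -3.5 0 0 0 0;-.35 -3.5 0 0 0 0;-.35 -3.5 0 0 0 0;-.35 -3.5 0 0 0 0;0 -.3 -4.4 0 0 0;0 0 -4.4 0 0 0;0 0 -4.5 0 0 0;0 0 0 0 0 0' 0
python3 - <<'E'
from h import *
p=r.snapshot("scene"); cv2.imwrite("pics/s3.png",cv2.resize(p["image"][130:330,200:460],(780,600),interpolation=cv2.INTER_CUBIC))
E
```

```text
t: 12.3
position: [0.5056, -0.4037, 0.049]
eef_rot: [-3.13, -0.009, 1.472]
wrist_force: [-0.8, 0.9, -1.3]
gripper_width: 0.0001
gripper_force: 0.0
```

View pics/s3.png

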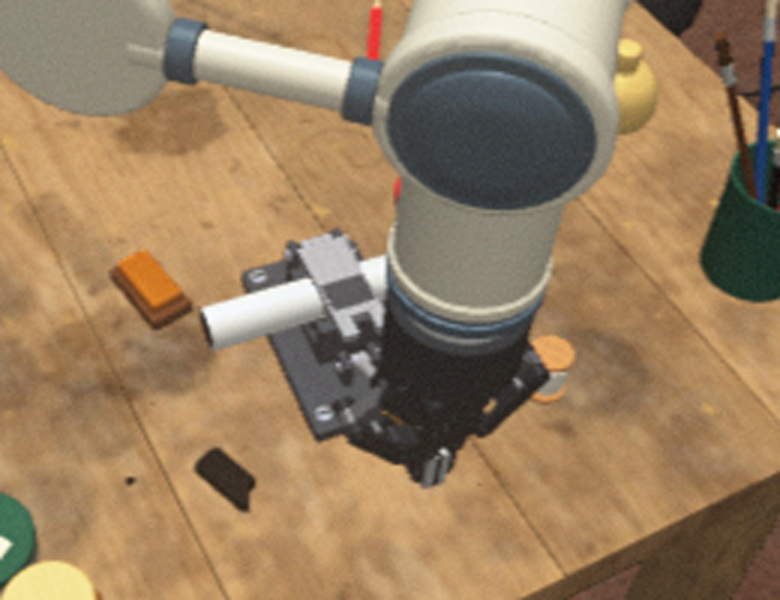

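The closed fingers (430,465) stand just beyond the end of the bolt handle and clear of the spool. I push.

```bash
python3 -m handwheel '.2 .5 .3 0 0 0;.2 .7 .3 0 0 0;.08 .8 .6 0 0 0;.08 .8 .6 0 0 0;.08 .8 .6 0 0 0;0 0 0 0 0 0'; python3 -m handwheel '.1 .9 .7 0 0 0;.1 .9 .7 0 0 0;.08 .8 .3 0 0 0;.08 .8 .2 0 0 0;0 0 0 0 0 0'
```

```text
t: 12.95
position: [0.5171, -0.3725, 0.0878]
eef_rot: [3.135, 0.007, 1.473]
wrist_force: [-2.0, -6.0, 7.3]
gripper_width: -0.0002
gripper_force: 4.8
t: 13.45
position: [0.5206, -0.3393, 0.1093]
eef_rot: [3.133, 0.01, 1.472]
wrist_force: [-4.6, -6.8, 17.1]
gripper_width: -0.0001
gripper_force: 9.4
```

Run:
```python
from h import *
p=r.snapshot("scene"); cv2.imwrite("pics/s4.png",cv2.resize(p["image"][170:310,230:412],(780,600),interpolation=cv2.INTER_CUBIC))
s=r.state();print(s['position'],s['wrist_force'],s['t'])
```

```text
[ 0.52053628 -0.33961973  0.10924283] [-5.77503193 -6.03108978 17.02161591] 13.5
```

View pics/s4.png

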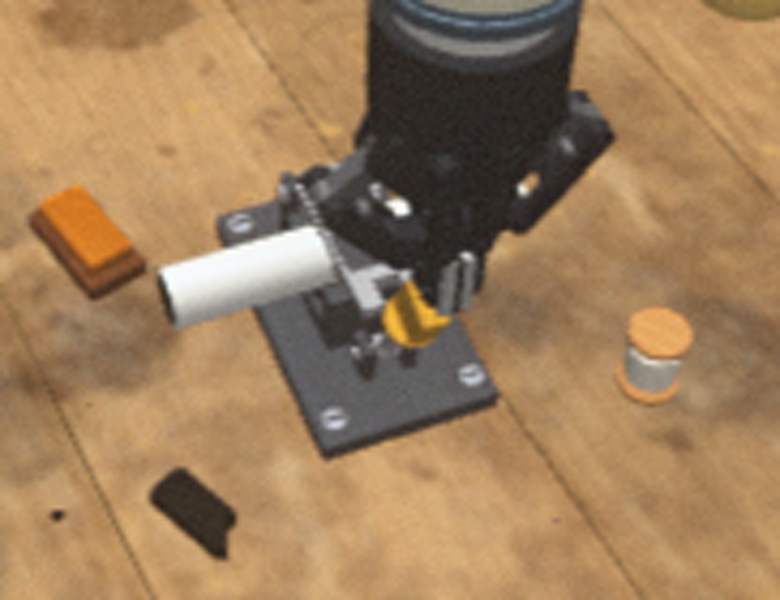

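The tip has ridden onto the end of the tab (tab at 415,315, tips at 460,280). I lift off, back out, lower, and push the face instead.

```bash
python3 -m handwheel '0 0 1.0 0 0 0;-.2 -2.2 .2 0 0 0;0 0 0 0 0 0;0 0 -2.2 0 0 0;0 0 0 0 0 0;0 0 0 0 0 0'
python3 - <<'E'
from h import *
w=cloud(r.snapshot("scene"))
O=np.array([.524,-.2528]);d=np.array([.9953,-.0968]);nn=np.array([.0968,.9953])
q=w.reshape(-1,3);x=(q[:,:2]-O)@d;y=(q[:,:2]-O)@nn;z=q[:,2]
k=(abs(x)<.017)&(y<-.04)&(y>-.09)&(z>.08)&(z<.125)
print("bolt",k.sum(),[ (round(float(np.percentile(a[k],g)),4)) for a in(x,y,z) for g in(3,50,97)])
E
```

```text
t: 14.1
position: [0.5171, -0.3578, 0.0907]
eef_rot: [-3.14, -0.001, 1.473]
wrist_force: [0.4, 0.2, 0.3]
gripper_width: -0.0001
gripper_force: 0.0
bolt 8 [-0.0084, -0.0066, -0.0021, -0.0859, -0.0824, -0.0717, 0.0808, 0.0862, 0.1103]
```

```bash
python3 -m handwheel '.08 .8 0 0 0 0;.08 .6 0 0 0 0;.05 .5 0 0 0 0;0 0 0 0 0 0'; python3 -m handwheel '.05 .5 0 0 0 0;.03 .3 0 0 0 0;0 0 0 0 0 0';python3 -m handwheel '.02 .2 0 0 0 0;0 0 0 0 0 0';python3 -m handwheel '.02 .2 0 0 0 0;0 0 0 0 0 0'
```

```text
t: 14.55
position: [0.5199, -0.3387, 0.0915]
eef_rot: [3.141, -0.0, 1.474]
wrist_force: [0.4, -0.3, -0.2]
gripper_width: 0.0001
gripper_force: 0.0
t: 14.85
position: [0.5203, -0.3312, 0.091]
eef_rot: [-3.141, -0.0, 1.473]
wrist_force: [0.2, -0.6, -0.2]
gripper_width: 0.0003
gripper_force: 0.0
t: 15.05
position: [0.5204, -0.3296, 0.091]
eef_rot: [-3.141, -0.0, 1.473]
wrist_force: [0.1, -0.5, 0.2]
gripper_width: -0.0
gripper_force: 0.0
t: 15.25
position: [0.5206, -0.3276, 0.091]
eef_rot: [-3.141, -0.0, 1.473]
wrist_force: [-0.6, -0.2, 0.9]
gripper_width: 0.0001
gripper_force: 0.1
```

```bash
python3 -m handwheel '.02 .2 0 0 0 0;0 0 0 0 0 0';python3 -m handwheel '.02 .2 0 0 0 0;0 0 0 0 0 0';python3 -m handwheel '.01 .1 0 0 0 0;0 0 0 0 0 0'
python3 - <<'E'
from h import *
p=r.snapshot("scene"); cv2.imwrite("pics/s5.png",cv2.resize(p["image"][170:310,230:412],(780,600),interpolation=cv2.INTER_CUBIC))
E
```

```text
t: 15.45
position: [0.5209, -0.3256, 0.0911]
eef_rot: [-3.142, -0.0, 1.473]
wrist_force: [-0.8, -0.3, 0.1]
gripper_width: -0.0002
gripper_force: 0.1
t: 15.65
position: [0.5211, -0.3235, 0.0911]
eef_rot: [-3.142, -0.0, 1.473]
wrist_force: [0.2, 0.1, -0.4]
gripper_width: 0.0
gripper_force: 0.0
t: 15.85
position: [0.5212, -0.3226, 0.0911]
eef_rot: [-3.142, -0.0, 1.473]
wrist_force: [0.8, -0.2, -0.2]
gripper_width: 0.0002
gripper_force: 0.1
```

View pics/s5.png

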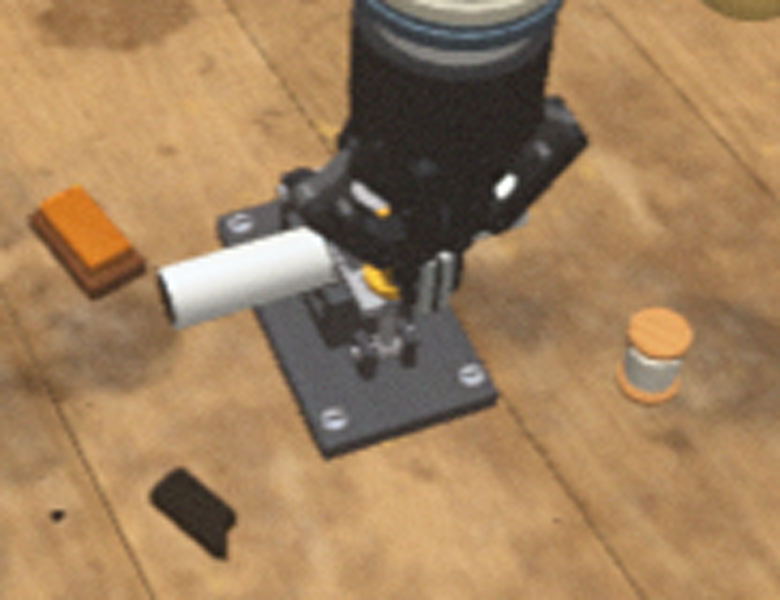

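The bolt is now nearly upright, with its nut (380,280) over the prongs. I feel for home in 1 mm steps.

```bash
python3 -m handwheel '.01 .1 0 0 0 0;0 0 0 0 0 0';python3 -m handwheel '.01 .1 0 0 0 0;0 0 0 0 0 0';python3 -m handwheel '.01 .1 0 0 0 0;0 0 0 0 0 0'
```

```text
t: 16.1
position: [0.5213, -0.3217, 0.0911]
eef_rot: [3.142, 0.0, 1.473]
wrist_force: [-0.3, 0.1, 1.2]
gripper_width: -0.0002
gripper_force: 0.2
t: 16.3
position: [0.5214, -0.3207, 0.0911]
eef_rot: [3.142, 0.0, 1.473]
wrist_force: [0.1, -1.4, 0.2]
gripper_width: 0.0
gripper_force: 0.3
t: 16.5
position: [0.5215, -0.32, 0.0912]
eef_rot: [3.141, 0.001, 1.473]
wrist_force: [-1.5, -1.3, 1.0]
gripper_width: 0.0001
gripper_force: 1.0
```

```bash
python3 -m handwheel '.01 .1 0 0 0 0;0 0 0 0 0 0';python3 -m handwheel '.01 .1 0 0 0 0;0 0 0 0 0 0'
```

```text
t: 16.7
position: [0.5215, -0.3196, 0.0913]
eef_rot: [3.141, 0.002, 1.472]
wrist_force: [-0.5, -5.0, -0.2]
gripper_width: 0.0001
gripper_force: 2.6
t: 16.9
position: [0.5215, -0.3194, 0.0914]
eef_rot: [3.141, 0.003, 1.472]
wrist_force: [-0.4, -7.2, 0.3]
gripper_width: 0.0
gripper_force: 3.8
```

Force is rising against a stop where home should be. I back off and check.

```bash
python3 -m handwheel '-.05 -.5 0 0 0 0;-.2 -2 0 0 0 0;-.3 -3 0 0 0 0;0 -4 3 0 0 0;0 -4 4 0 0 0;0 -4 4 0 0 0;-3 -3 3 0 0 0;-3 0 0 0 0 0;0 0 0 0 0 0;0 0 0 0 0 0'
python3 - <<'E'
from h import *
O=np.array([.524,-.2528]);d=np.array([.9953,-.0968]);nn=np.array([.0968,.9953]);I=[]
for n,c in (("top",(150,250,220,370)),("scene",(150,290,240,408))):
    p=r.snapshot(n);w=cloud(p)
    q=w.reshape(-1,3);x=(q[:,:2]-O)@d;y=(q[:,:2]-O)@nn;z=q[:,2]
    k=(abs(x)<.017)&(y<-.03)&(y>-.09)&(z>.09)&(z<.125)
    if k.sum():print("bolt",n,k.sum(),[ (round(float(np.percentile(a[k],g)),4)) for a in(x,y,z) for g in(3,50,97)])
    k=(abs(x)<.015)&(y<.025)&(y>-.035)&(z>.055)&(z<.09)
    if k.sum(): print("cap",np.polyfit(y[k],z[k],1))
    I.append(cv2.resize(p["image"][c[0]:c[1],c[2]:c[3]],(400,300),interpolation=cv2.INTER_CUBIC))
cv2.imwrite("pics/c6.png",np.hstack(I))
E
```

```text
t: 17.9
position: [0.4566, -0.5131, 0.2201]
eef_rot: [3.142, -0.001, 1.472]
wrist_force: [-0.0, 0.9, -0.4]
gripper_width: 0.0003
gripper_force: 0.0
bolt top 99 [-0.0056, 0.0001, 0.0072, -0.0555, -0.0439, -0.0333, 0.094, 0.1149, 0.1178]
cap [-0.04222812  0.07108604]
bolt scene 156 [-0.009, -0.0043, 0.004, -0.0569, -0.0509, -0.0347, 0.0919, 0.1118, 0.1169]
cap [-0.04972176  0.0706216 ]
```

View pics/c6.png

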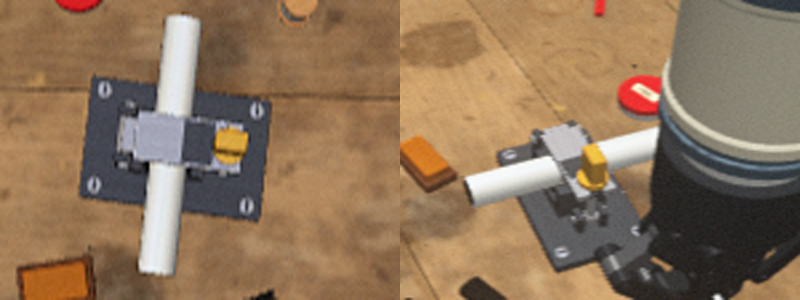

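The bolt stands upright in the slot: handle at (232,145) in the top crop, centre y about -44 mm, which is about -0.02 rad. The cap is level, the tube is in place and the bystanders look undisturbed.

```bash
python3 -c "
from station import r
print(r.finish_job())"
```

```text
the job is handed in; nothing more can be done
None
```

The clamp is closed and handed in: the tube is bedded (18 N on the press for about 0.9 s), the bolt is home in the slot with about 7 N, and the arm is clear. On the first bolt push the fingertips rode onto the handle's end and pressed it with about 17 N, before home; I backed off and redid the push on its face.

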